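# Tighten two slack spokes of a cart wheel

### The job

Two spokes of the cart wheel on the truing stand are slack. Give the red spoke nipple one quarter turn clockwise (seen from above), so that its wing comes in line with its spoke, then go on round the rim to the yellow nipple beside it and give that one quarter turn clockwise too. Leave the green nipple as it is, and let go of the wheel when done.

Things in the scene. Friction and masses are not known exactly. Their poses are not given: they have to be found in the camera images.
- wheel: Blue steel cart wheel rim, 304 mm across, no tyre, lying flat, fixed on a truing stand; origin on its axis at bench height, z up. Six spokes 60 degrees apart, a winged nipple on a lug at the end of each; clockwise from above: red, yellow, plain, green, plain, plain. Plain steel ones are locked, in line with their spokes. Rim top 78, lugs' top 88, hub top 102 mm above the bench.
- red_nipple (a joint): Red nipple, rad. About 0 (within 0.12) at the start: wing across its spoke, along the rim. Grows as it is turned CLOCKWISE seen from above; 1.57 = one quarter turn, wing in line with the spoke. No stops near; friction about 0.1 N m, stays where it is left. To be turned first.
- red_wing (a point): Centre of the red wing, half-way up, on the nipple's vertical turning axis. Wing: upright flat bar, 44 mm long (this frame's x, turning with it), 12 mm thick (y), 28 mm tall (z). Centre 118 mm above the bench, 125 mm from the wheel's axis; the lug's top lies 16 mm below the wing's underside.
- yellow_nipple (a joint): Yellow nipple, rad. About 0 (within 0.12) at the start: wing across its spoke, along the rim. Grows as it is turned CLOCKWISE seen from above; 1.57 = one quarter turn, wing in line with the spoke. No stops near; friction about 0.1 N m, stays where it is left. To be turned second; the next nipple clockwise round the rim from the red one.
- yellow_wing (a point): Centre of the yellow wing, half-way up, on the nipple's vertical turning axis. Wing: upright flat bar, 44 mm long (this frame's x, turning with it), 12 mm thick (y), 28 mm tall (z). Centre 118 mm above the bench, 125 mm from the wheel's axis; the lug's top lies 16 mm below the wing's underside.
- green_nipple (a joint): Green nipple, rad. About 0 (within 0.12) at the start: wing across its spoke, along the rim. Grows as it is turned CLOCKWISE seen from above; 1.57 = one quarter turn, wing in line with the spoke. No stops near; friction about 0.1 N m, stays where it is left. Not to be turned; straight across the wheel from the red one, 250 mm away.

How it is judged:
On the way, in this order (a step that is already met when the one before it is completed fails the run):
1. the red nipple has been given its quarter turn (value of joint red_nipple between 1.27 and 1.87 rad), for 0.2 s.
2. then the yellow nipple has been given its quarter turn (all of step 1 and value of joint yellow_nipple between 1.27 and 1.87 rad), for 0.2 s.
At the end, for the whole second after the job is handed in: The red and yellow nipples each stand one quarter turn clockwise, wing in line with the spoke within 17 degrees (joint 1.27 to 1.87 rad), at rest; the green nipple is still across its spoke (joint between -0.3 and 0.3 rad) (all of step 2 and value of joint green_nipple between -0.3 and 0.3 rad and velocity of joint red_nipple between -0.1 and 0.1 rad/s and velocity of joint yellow_nipple between -0.1 and 0.1 rad/s); the robot touches nothing.
It fails at once if the green nipple was turned (beyond 0.3 rad either way) (value of joint green_nipple above 0.3 rad or value of joint green_nipple below -0.3 rad).
It fails at once if the red or yellow nipple was turned clearly more than one quarter turn (beyond 2.1 rad) (value of joint any of red_nipple, yellow_nipple above 2.1 rad).
It fails at once if the red or yellow nipple was turned anticlockwise (below -0.5 rad) (value of joint any of red_nipple, yellow_nipple below -0.5 rad).
It also fails if it takes over 45 s, if anything falls off the work surface, if the arm or the gripper's body presses on something with over 40 N, if the wrist force passes 120 N, or if a joint passes its speed limit or range.

### The arm

A 6-joint arm with a two-finger parallel gripper is mounted at the origin on the work surface. World frame = base frame: x ahead of the robot, y to its left, z up, the work surface at z = 0. Lengths are in m, angles in rad, forces in N, time in s.
With the tool pointing down it reaches from about 0.35 to 0.875 m from the base axis. Payload 15.5 kg.
Tool frame: the origin (TCP) lies on the centre line of the jaws, within the pads' length; the fingertips stand 22 mm ahead of it and the grasp point (between the pads) lies 3 mm ahead of it; z points along the fingers, y is the line along which they close (so a half turn about z gives the same grasp; the last joint's range is limited). The gripper opens to 85 mm and grips with 20 to 120 N. Pads are 22 mm wide; open, the fingers measure 114 mm over their backs; the gripper's body (76 mm by 85 mm) begins 54 mm behind the grasp point. The pads swing forward as they close: fully open they stand 13 mm farther back than shut.
Start: joints at [-1.365, 0.494, 1.345, -0, 1.302, -0.096], TCP at [0.185, -0.597, 0.253] pointing down, gripper open.
Joint ranges: [-2.91, 2.91], [-0.82, 2.16], [0.22, 2.67], [-1.22, 4.37], [0.12, 2.79], [-3.08, 3.08]. Speed limits (rad/s): [1.89, 1.89, 2.57, 3.01, 3.01, 3.01].

### API

Orientations are given as a unit quaternion [x, y, z, w].
In Python, from station import arm, vision gives the robot as it stands.
- The arm moves only by the tool play_rows, never from a script. Its argument "motion" is a list of rows, each a list of 2 entries, a list of its own where there are three numbers: the shift along the tool's x, y, z in cm, then the turn about the tool's z in degrees. In form: [[[dx, dy, dz], yaw], ...]. A call has 1 to 10 rows; each row shifts and turns the commanded pose from where the row before left it, along the tool's axes as they then stand; what a row does not reach is not made up. A row lasts 1/12 s, in which the tool goes at most 41.7 mm and 7.16 degrees, less where a joint would pass 70% of its speed; a pose out of reach is approached as far as the arm can. A call is refused whole if a number of a shift passes 4.17 or a number of a turn 7.16, either way. A call with a gripper value outside its range is refused whole. "claw" is the finger opening in cm, from 0 to 8.54, set as the call begins (left out, the last holds). The fingers move at their own pace and stop on an object; "force" is the grip in N (left out, the last holds). Time passes only in rows, so rows that do not move let the fingers close. It gives the time, the measured TCP pose, the force, the opening and the grip force at its end, in the units of the state.
- arm.read_state(): the state, without advancing time (a new reading comes with each control period).
- vision.get_image(name): name is "side" or "top"; returns (picture, depth): 400x640x3 uint8, red, green, blue; 400x640 float32, m along the optical axis (not along the pixel's ray), 0 where there is no reading.
- vision.camera_info(name): a dict with "intrinsics" (3x3 intrinsics, pixels), "eye" and "orientation" of the camera in the world. Camera axes: x right, y up, looking along -z (the intrinsics and any distortion apply to the point x, -y, -z); pixel columns grow to the right and rows downward; lengths in m; the calibration is good to about 2 mm. A picture is of the moment at which its call begins. camera_info takes no time and is no camera call.
- arm.finish_job(): hands the job in; it is judged then, once.
The state is a dict: "t": time; "qpos": joint angles; "joint_vel": joint speeds; "joint_torque": joint torques, N m; "eef_pos": TCP position; "tool_rot": TCP orientation; "ft_force": force on the tool from outside, world axes, zero at the start; "wrist_torque": the same for the moment, N m; "opening": finger opening in m; "grasp_force": force on a finger pad.
Only numpy, scipy, OpenCV 4.12 (cv2) and the standard library are available. Lean on these libraries where they do the work, as an engineer would, in place of code of your own. Each camera call takes 0.05 s, during which the arm holds its last target. There are 200 camera calls.

## Working session

There is one attempt and no reset: what is moved stays moved. The work goes in short steps, Python scripts to look and compute and a tool call to move; the robot and the scene stay as the last step left them, time stands still between calls to the robot, and variables do not carry over. Pictures are saved under pics/ and viewed, at most 10 in all, crops included, and the job is handed in when it is done.

Besides the shell and the picture viewer there is one more tool, called after "Request:" as a command line: name --argument value ..., lists and objects as JSON in quotes. play_rows: Moves the arm, as the interface text tells. Its arguments: {"type":"object","properties":{"motion":{"type":"array"},"claw":{"type":"number"},"force":{"type":"number"}},"required":["motion"]}

```bash
mkdir -p pics; cat > h.py <<'E'
import numpy as np, cv2
from scipy.spatial.transform import Rotation as R
from station import arm, vision
def rays(name,uv):
    c=vision.camera_info(name); K=np.array(c["intrinsics"]); q=np.array(c["orientation"])
    M=R.from_quat(q).as_matrix() if q.size==4 else q
    uv=np.atleast_2d(uv).astype(float)
    d=np.c_[(uv[:,0]-K[0,2])/K[0,0],-(uv[:,1]-K[1,2])/K[1,1],-np.ones(len(uv))]
    return np.array(c["eye"]),d@M.T
def onplane(name,uv,z):
    e,d=rays(name,uv); return e+d*((z-e[2])/d[:,2])[:,None]
def points(name,uv,dep):
    e,d=rays(name,uv); return e+d*np.asarray(dep)[:,None]
E
python3 - <<'E'
from h import *
for n in("top","side"):
    p,d=vision.get_image(n); cv2.imwrite(f"pics/{n}0.png",p[:,:,::-1]); np.savez(f"{n}0.npz",p=p,d=d)
    print(n,vision.camera_info(n))
print(arm.read_state())
E
```

```text
top {'intrinsics': array([[498.59252448,   0.        , 319.27016972],
       [  0.        , 498.59252448, 196.1675674 ],
       [  0.        ,   0.        ,   1.        ]]), 'eye': array([0.34671768, 0.00906333, 1.01398022]), 'orientation': array([ 0.0793224 , -0.07387354, -0.67044901,  0.73399509])}
side {'intrinsics': array([[374.90502731,   0.        , 322.49200068],
       [  0.        , 374.90502731, 196.60471794],
       [  0.        ,   0.        ,   1.        ]]), 'eye': array([0.42478115, 0.45629187, 0.57371205]), 'orientation': array([-0.05515395,  0.36394746,  0.91786433, -0.14840942])}
{'t': 0.1, 'qpos': array([-1.36552233e+00,  4.94125652e-01,  1.34606248e+00,  1.41674022e-05,
        1.30252100e+00, -9.55139190e-02]), 'joint_vel': array([-0.00051262, -0.00229571, -0.00203724, -0.00180673,  0.00054526,
       -0.00118821]), 'joint_torque': array([-1.41019409e-03, -8.83589244e+01, -3.84562218e+01, -1.95888119e-04,
        5.27636003e-03,  3.74980721e-05]), 'eef_pos': array([ 0.18510736, -0.59664207,  0.25275928]), 'tool_rot': array([ 9.88712256e-01,  1.49825773e-01, -2.38018016e-05, -5.57772813e-04]), 'ft_force': array([-0.63331145, -0.13102664,  0.58449996]), 'wrist_torque': array([-0.03375462, -0.01058439, -0.00330924]), 'grasp_force': 0.0, 'opening': 0.08534648975149765}
```

View pics/top0.png

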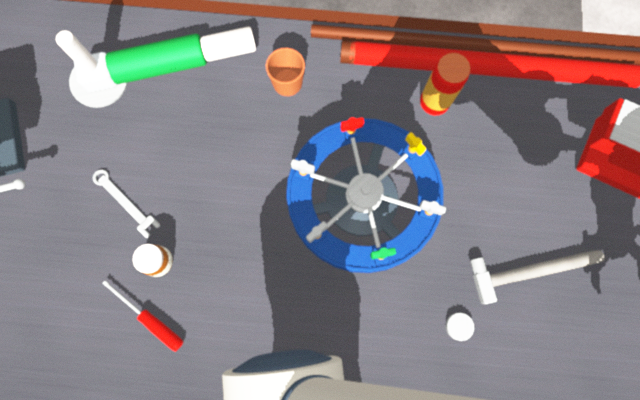

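View pics/side0.png

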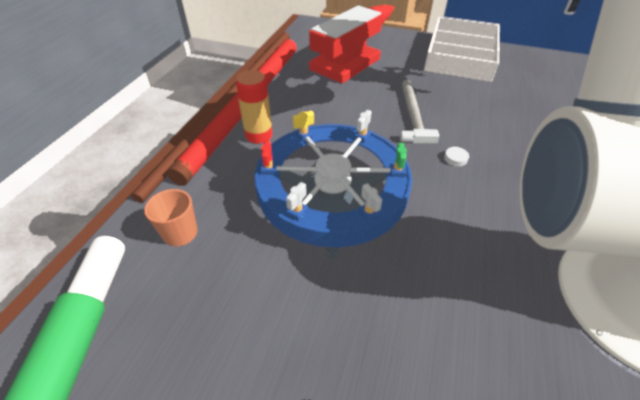

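The top view shows the wheel's hub at (365,192), red at (352,125), yellow at (415,144) and green at (384,253). A tall red/yellow bottle stands near yellow at (445,80). The side view agrees.

```bash
python3 - <<'E'
from h import *
Z=np.load("top0.npz");p,d=Z["p"],Z["d"]
S=np.load("side0.npz")
hsv=cv2.cvtColor(p,cv2.COLOR_RGB2HSV); H,Sa,V=cv2.split(hsv)
hs=cv2.cvtColor(S["p"],cv2.COLOR_RGB2HSV)
v,u=np.mgrid[:400,:640]
# rim: blue pts
m=(H>100)&(H<125)&(Sa>150)&(abs(u-365)<90)&(abs(v-193)<90)&(V>60)
P=points("top",np.c_[u[m],v[m]],d[m]); k=abs(P[:,2]-.078)<.006; print("rim z med",np.median(P[:,2]),k.sum())
Q=P[k][:,:2]; hull=cv2.convexHull(Q.astype(np.float32))[:,0]
A=np.c_[2*hull,np.ones(len(hull))]; s=np.linalg.lstsq(A,(hull**2).sum(1),rcond=None)[0]
c=s[:2]; print("wheel",c,"r",np.sqrt(s[2]+c@c))
hm=(abs(u-365)<14)&(abs(v-192)<14)&(Sa<60)
Ph=points("top",np.c_[u[hm],v[hm]],d[hm]); k=abs(Ph[:,2]-.102)<.008; print("hub",Ph[k].mean(0))
col={"red":((H<8)|(H>172),(352,125)),"yellow":((H>20)&(H<35),(415,144)),"green":((H>50)&(H<80),(384,253))}
for n,(mm,(a,b)) in col.items():
    m=mm&(Sa>130)&(abs(u-a)<22)&(abs(v-b)<20)
    P=points("top",np.c_[u[m],v[m]],d[m]); k=(P[:,2]>.122)&(P[:,2]<.142)
    T=P[k]; 
    r=cv2.minAreaRect(T[:,:2].astype(np.float32))
    w=np.linalg.svd(T[:,:2]-T[:,:2].mean(0),full_matrices=False)[2][0]
    cc=T[:,:2].mean(0)
    print(n,m.sum(),k.sum(),"z",np.median(T[:,2]),"mean",cc,"rect",r,"axis deg",np.degrees(np.arctan2(w[1],w[0]))%180,"spoke deg",np.degrees(np.arctan2(*(cc-c)[::-1])),np.linalg.norm(cc-c))
# tall neighbours within .3 of the wheel
P=points("top",np.c_[u.ravel(),v.ravel()],d.ravel()); rr=np.hypot(*(P[:,:2]-c).T)
k=(d.ravel()>0)&(rr<.33)&(rr>.16)&(P[:,2]>.06)
im=k.reshape(400,640).astype(np.uint8);n,l,st,_=cv2.connectedComponentsWithStats(im)
for i in range(1,n):
    if st[i,4]>40:
        q=P[(l==i).ravel()]; print("obst",st[i],q.min(0),q.max(0))
for nm,img,rgb in(("t",p,0),("s",S["p"],0)):pass
cv2.imwrite("pics/crop.png",cv2.resize(p[90:280,270:470,::-1],None,fx=3,fy=3,interpolation=cv2.INTER_CUBIC))
E
```

```text
rim z med 0.07425900826527865 6766
wheel [ 0.56874373 -0.06048089] r 0.15066565128498097
hub [ 0.5669278  -0.05970632  0.09741788]
red 254 179 z 0.13126893594471167 mean [ 0.68664529 -0.02396963] rect ((0.687494158744812, -0.023748138919472694), (0.01672208122909069, 0.04237982630729675), 11.050577163696289) axis deg 108.60760165825828 spoke deg 17.206489291660745 0.12342549013534013
yellow 264 183 z 0.13132039877077728 mean [ 0.65908641 -0.14519193] rect ((0.66033935546875, -0.1455615609884262), (0.04333849251270294, 0.017152175307273865), 52.074668884277344) axis deg 44.002815523184125 spoke deg -43.15737619874387 0.12384571738067042
green 182 175 z 0.1316790638488914 mean [ 0.4488586  -0.09642301] rect ((0.4494694471359253, -0.09680094569921494), (0.016129707917571068, 0.041634511202573776), 23.986902236938477) axis deg 106.80043455333366 spoke deg -163.31102775580203 0.1251570219323996
obst [266  50  39  38 320] [0.77693347 0.08048563 0.06012613] [0.85392389 0.15818091 0.08309497]
obst [ 425   53   46   53 1629] [ 0.76717971 -0.23554191  0.06023655] [ 0.83298239 -0.16956564  0.16375583]
obst [ 263  350  221   50 4040] [ 0.24484271 -0.13350529  0.21895447] [0.28496367 0.07976378 0.58188923]
```

View pics/crop.png

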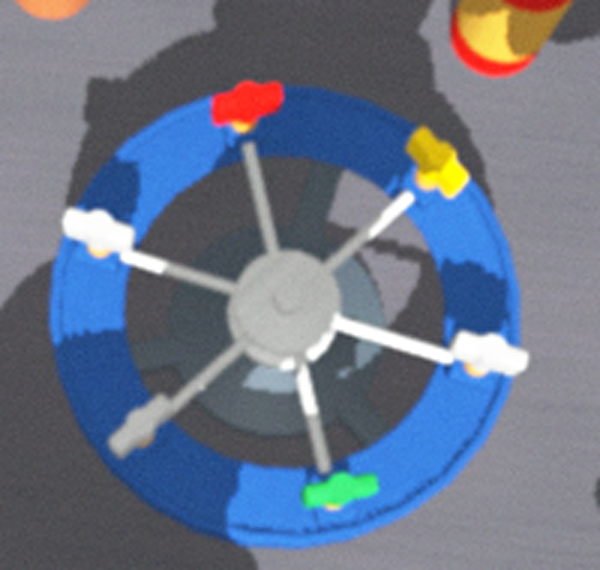

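The crop shows the red and yellow wings along the rim, each with clear space around it. From here the wheel centre is about (0.568, -0.060). The red wing is at (0.6875, -0.0235) on a spoke at 17°, and the yellow at (0.6595, -0.1455) on a spoke at -43°. I'm moving above red now.

Request:
play_rows --motion '[[[3.2, -2, 0], 0], [[3.2, -2, 0], 0], [[3.2, -2, 0], 0], [[3.2, -2, 0], 0], [[3.2, -2, 0], 0], [[3.2, -2, 0], 0], [[3.2, -2, 0], 0], [[3.2, -2, 0], 0], [[3.2, -2, 0], 0], [[3.2, -2, 0], 0]]'

```text
t: 0.93
eef_pos: [0.4323, -0.3094, 0.2531]
tool_rot: [0.989, 0.15, -0.0, -0.0]
ft_force: [0.1, -0.8, -0.7]
opening: 0.0854
grasp_force: 0.0
```

Request:
play_rows --motion '[[[3.2, -2, 0], 0], [[3.2, -2, 0], 0], [[3.2, -2, 0], 0], [[3.2, -2, 0], 0], [[3.2, -2, 0], 0], [[3.2, -2, 0], 0], [[3.2, -2, 0], 0], [[3.2, -2, 0], 0], [[3.2, -2, 0], 0], [[3.2, -2, 0], 0]]'

```text
t: 1.77
eef_pos: [0.6787, -0.0235, 0.2529]
tool_rot: [0.989, 0.15, -0.0, -0.0]
ft_force: [1.0, -0.7, 0.1]
opening: 0.0854
grasp_force: 0.0
```

Request:
play_rows --motion '[[[0, 0, 0], -7], [[0, 0, 0], -7], [[0, 0, 0], -7], [[0, 0, 0], -7], [[0, 0, 0], -7], [[0, 0, 0], -7], [[0, 0, 0], -7], [[0, 0, 0], -7], [[0, 0, 0], -7], [[0, 0, 0], -7]]'

```text
t: 2.6
eef_pos: [0.6777, -0.0252, 0.2529]
tool_rot: [0.722, 0.692, -0.0, -0.0]
ft_force: [0.9, 0.2, 0.0]
opening: 0.0855
grasp_force: 0.0
```

Request:
play_rows --motion '[[[0, 0, 0], -7], [[0, 0, 0], -7], [[0, 0, 0], -6], [[0, 0, 0], 0], [[0, 0, 0], 0], [[0, 0, 0], 0]]' --claw 6

```text
t: 3.1
eef_pos: [0.6778, -0.0253, 0.2531]
tool_rot: [0.595, 0.804, -0.0, -0.0]
ft_force: [-0.1, 0.3, 0.7]
opening: 0.0597
grasp_force: 0.0
```

```bash
cat >> h.py <<'E'
def togo(x,y,z,psi):
    s=arm.read_state(); M=R.from_quat(s["tool_rot"]).as_matrix(); P=np.degrees(np.arctan2(M[1,0],M[0,0]))
    print("t",round(s["t"],2),"pos",s["eef_pos"].round(4),"psi",P.round(2),"tilt",M[2].round(3),"open",s["opening"],"F",s["ft_force"].round(1),"q",s["qpos"].round(2))
    print("togo cm",(M.T@(np.array([x,y,z])-s["eef_pos"])*100).round(2),"yaw",((P-psi+180)%360-180).round(2))
E
python3 -c "
from h import *
togo(.6875,-.0235,.125,107)"
```

```text
t 3.1 pos [ 0.6778 -0.0253  0.2531] psi 107.02 tilt [ 0. -0. -1.] open 0.059724398151955335 F [-0.1  0.3  0.7] q [-0.13  0.57  1.2  -0.    1.37 -0.42]
togo cm [-0.12  0.98 12.81] yaw 0.02
```

Request:
play_rows --motion '[[[-0.1, 1.0, 0], 0], [[0, 0, 2], 0], [[0, 0, 2], 0], [[0, 0, 2], 0], [[0, 0, 2], 0], [[0, 0, 2], 0], [[0, 0, 1.4], 0], [[0, 0, 0.9], 0], [[0, 0, 0.5], 0], [[0, 0, 0], 0]]'

```text
t: 3.93
eef_pos: [0.6875, -0.0233, 0.1245]
tool_rot: [0.594, 0.805, -0.0, -0.0]
ft_force: [-0.1, -0.4, -0.2]
opening: 0.0601
grasp_force: 0.0
```

```bash
python3 -c "
from h import *
togo(.6875,-.0235,.125,107)
p,d=vision.get_image('side');q,_=vision.get_image('top')
a=cv2.resize(p[60:240,200:440],(480,360),interpolation=2);cv2.imwrite('pics/c1.png',a[:,:,::-1])"
```

```text
t 3.93 pos [ 0.6875 -0.0233  0.1245] psi 107.17 tilt [ 0.    -0.001 -1.   ] open 0.06007098361867794 F [-0.1 -0.4 -0.2] q [-0.12  0.71  1.3  -0.    1.13 -0.42]
togo cm [-0.02 -0.01 -0.05] yaw 0.17
```

View pics/c1.png

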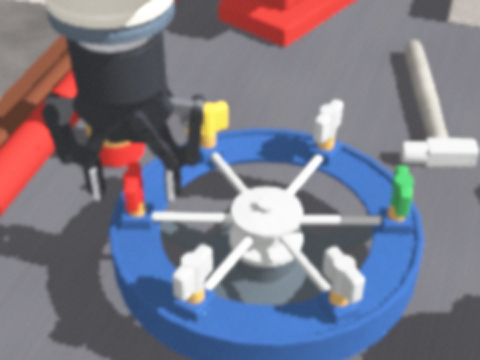

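The red wing stands between the open fingers at (133,190). Closing on it.

Request:
play_rows --motion '[[[0, 0, 0], 0], [[0, 0, 0], 0], [[0, 0, 0], 0], [[0, 0, 0], 0], [[0, 0, 0], 0], [[0, 0, 0], 0], [[0, 0, 0], 0], [[0, 0, 0], 0], [[0, 0, 0], 0], [[0, 0, 0], 0]]' --claw 0 --force 40

```text
t: 4.87
eef_pos: [0.6887, -0.0231, 0.1259]
tool_rot: [0.593, 0.805, 0.001, 0.001]
ft_force: [4.7, 1.5, 4.5]
opening: 0.0114
grasp_force: 43.1
```

```bash
python3 -c "
from h import *
togo(.6875,-.0235,.125,17); print(arm.read_state()['grasp_force'])"
```

```text
t 4.87 pos [ 0.6887 -0.0231  0.1259] psi 107.23 tilt [-0.001  0.002 -1.   ] open 0.01142607098761423 F [4.7 1.5 4.5] q [-0.12  0.71  1.3   0.    1.13 -0.42]
togo cm [ 0.   -0.12  0.09] yaw 90.23
43.09481084346771
```

Request:
play_rows --motion '[[[0, 0.2, 0], 0], [[0, 0, 0], 3], [[0, 0, 0], 5], [[0, 0, 0], 5], [[0, 0, 0], 5], [[0, 0, 0], 5], [[0, 0, 0], 5], [[0, 0, 0], 5], [[0, 0, 0], 5], [[0, 0, 0], 5]]'

```text
t: 5.7
eef_pos: [0.6891, -0.023, 0.1259]
tool_rot: [0.848, 0.53, -0.001, -0.0]
ft_force: [-5.6, -2.9, 12.1]
opening: 0.0115
grasp_force: 44.3
```

Request:
play_rows --motion '[[[0, 0, 0], 5], [[0, 0, 0], 5], [[0, 0, 0], 5], [[0, 0, 0], 5], [[0, 0, 0], 5], [[0, 0, 0], 5], [[0, 0, 0], 5], [[0, 0, 0], 5], [[0, 0, 0], 5], [[0, 0, 0], 2]]'

```text
t: 6.53
eef_pos: [0.6892, -0.0231, 0.1259]
tool_rot: [0.989, 0.147, -0.0, 0.0]
ft_force: [-5.7, -3.2, 10.7]
opening: 0.0113
grasp_force: 44.2
```

Request:
play_rows --motion '[[[0, 0, 0], 0], [[0, 0, 0], 0], [[0, 0, 0], 0], [[0, 0, 0], 0]]'

```text
t: 6.87
eef_pos: [0.6892, -0.0231, 0.1259]
tool_rot: [0.989, 0.15, -0.0, 0.0]
ft_force: [-4.8, -2.7, 11.3]
opening: 0.0114
grasp_force: 44.2
```

```bash
python3 -c "
from h import *
togo(.6875,-.0235,.125,17); print(arm.read_state()['wrist_torque'])"
```

```text
t 6.87 pos [ 0.6892 -0.0231  0.1259] psi 17.22 tilt [-0.001  0.    -1.   ] open 0.011363767796935154 F [-4.8 -2.7 11.3] q [-0.12  0.71  1.3  -0.    1.13  1.15]
togo cm [-0.18 -0.01  0.09] yaw 0.22
[-0.30468084  0.82510115 -0.13931968]
```

Request:
play_rows --motion '[[[0, 0, 0], 0], [[0, 0, 0], 0], [[0, 0, 0], 0], [[0, 0, 0], 0], [[0, 0, 0], 0], [[0, 0, 0], 0], [[0, 0, 0], 0], [[0, 0, 0], 0]]' --claw 6

```text
t: 7.53
eef_pos: [0.6897, -0.0227, 0.1252]
tool_rot: [0.989, 0.15, -0.0, -0.0]
ft_force: [0.3, -1.0, 0.7]
opening: 0.0603
grasp_force: 0.0
```

Request:
play_rows --motion '[[[0, 0, -1], 0], [[0, 0, -2], 0], [[0, 0, -2], 0], [[0, 0, -2], 0], [[0, 0, -2], -6], [[0, 0, 0], -6], [[0, 0, 0], -6], [[0, 0, 0], -6], [[0, 0, 0], -6], [[0, 0, 0], 0]]'

```text
t: 8.37
eef_pos: [0.6897, -0.0227, 0.2161]
tool_rot: [0.915, 0.403, 0.0, 0.0]
ft_force: [0.0, 0.7, -0.3]
opening: 0.06
grasp_force: 0.0
```

```bash
python3 -c "
from h import *
togo(.661,-.1455,.125,47)
p,d=vision.get_image('side')
a=cv2.resize(p[60:240,200:440],(480,360),interpolation=2);cv2.imwrite('pics/c2.png',a[:,:,::-1])"
```

```text
t 8.37 pos [ 0.6897 -0.0227  0.2161] psi 47.55 tilt [ 0.  0. -1.] open 0.05999431315263412 F [ 0.   0.7 -0.3] q [-0.12  0.62  1.21 -0.    1.31  0.62]
togo cm [-11.01   6.17   9.11] yaw 0.55
```

View pics/c2.png

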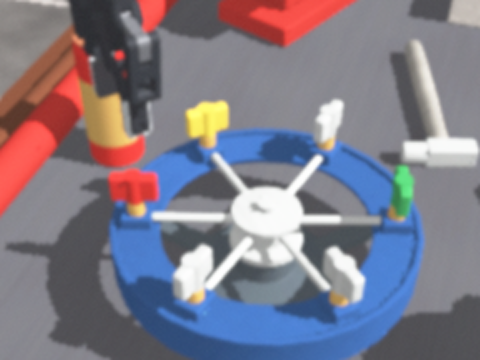

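The red wing at (135,188) is now in line with its spoke, and yellow at (208,120) is still across. Moving on to yellow.

Request:
play_rows --motion '[[[-2.2, 1.24, 0], 0.5], [[-2.2, 1.24, 0], 0], [[-2.2, 1.24, 0], 0], [[-2.2, 1.24, 0], 0], [[-2.2, 1.24, 0], 0], [[0, 0, 0], 0], [[0, 0, 0], 0]]'

```text
t: 9.0
eef_pos: [0.6594, -0.1465, 0.2156]
tool_rot: [0.919, 0.394, 0.0, 0.0]
ft_force: [-0.3, -0.7, -0.6]
opening: 0.0597
grasp_force: 0.0
```

Request:
play_rows --motion '[[[0, 0, 2], 0], [[0, 0, 2], 0], [[0, 0, 2], 0], [[0, 0, 1.5], 0], [[0, 0, 1], 0], [[0, 0, 0.6], 0], [[0, 0, 0], 0], [[0, 0, 0], 0]]'

```text
t: 9.67
eef_pos: [0.66, -0.1451, 0.1248]
tool_rot: [0.918, 0.396, 0.0, 0.0]
ft_force: [-0.6, -0.3, -0.1]
opening: 0.0599
grasp_force: 0.0
```

```bash
python3 -c "
from h import *
togo(.661,-.1455,.125,47)
p,d=vision.get_image('side')
a=cv2.resize(p[60:240,200:440],(480,360),interpolation=2);cv2.imwrite('pics/c3.png',a[:,:,::-1])"
```

```text
t 9.67 pos [ 0.66   -0.1451  0.1248] psi 46.72 tilt [ 0.  0. -1.] open 0.059935363767652725 F [-0.6 -0.3 -0.1] q [-0.3   0.69  1.34  0.    1.11  0.45]
togo cm [ 0.04  0.1  -0.02] yaw -0.28
```

View pics/c3.png

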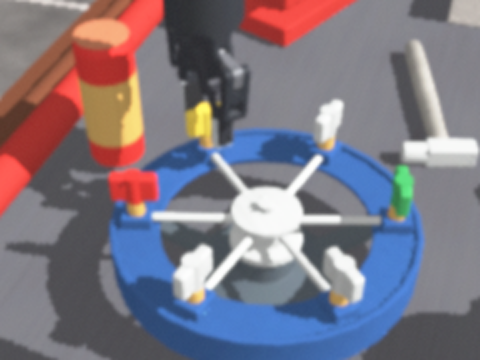

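The yellow wing at (200,122) is between the fingers. Closing, easing any offset with a small shift, then turning.

Request:
play_rows --motion '[[[0, 0.1, 0], 0], [[0, 0, 0], 0], [[0, 0, 0], 0], [[0, 0, 0], 0], [[0, 0, 0], 0], [[0, 0, 0], 0], [[0, 0, 0], 0], [[0, 0, 0], 0], [[0, 0, 0], 0], [[0, 0, 0], 0]]' --claw 0 --force 40

```text
t: 10.55
eef_pos: [0.6605, -0.146, 0.1247]
tool_rot: [0.918, 0.397, 0.0, 0.0]
ft_force: [-1.8, 1.1, 5.5]
opening: 0.0112
grasp_force: 42.7
```

```bash
python3 -c "
from h import *
togo(.661,-.146,.125,-43)"
```

```text
t 10.55 pos [ 0.6605 -0.146   0.1247] psi 46.74 tilt [ 0.  0. -1.] open 0.011221382847211542 F [-1.8  1.1  5.5] q [-0.31  0.69  1.34  0.    1.11  0.45]
togo cm [ 0.03  0.04 -0.03] yaw 89.74
```

Request:
play_rows --motion '[[[0, 0, 0], 5], [[0, 0, 0], 5], [[0, 0, 0], 5], [[0, 0, 0], 5], [[0, 0, 0], 5], [[0, 0, 0], 5], [[0, 0, 0], 5], [[0, 0, 0], 5], [[0, 0, 0], 5], [[0, 0, 0], 5]]'

```text
t: 11.38
eef_pos: [0.6602, -0.1453, 0.1247]
tool_rot: [1.0, -0.031, -0.0, -0.0]
ft_force: [-3.3, 7.1, 8.0]
opening: 0.0115
grasp_force: 43.1
```

Request:
play_rows --motion '[[[0, 0, 0], 5], [[0, 0, 0], 5], [[0, 0, 0], 5], [[0, 0, 0], 5], [[0, 0, 0], 5], [[0, 0, 0], 5], [[0, 0, 0], 5], [[0, 0, 0], 5], [[0, 0, 0], 0], [[0, 0, 0], 0]]'

```text
t: 12.22
eef_pos: [0.6604, -0.1447, 0.1247]
tool_rot: [0.929, -0.369, -0.0, -0.001]
ft_force: [-1.6, 10.8, 7.7]
opening: 0.0117
grasp_force: 43.1
```

Request:
play_rows --motion '[[[0, 0, 0], 0], [[0, 0, 0], 0], [[0, 0, 0], 0]]'

```text
t: 12.47
eef_pos: [0.6604, -0.1447, 0.1247]
tool_rot: [0.93, -0.369, -0.0, -0.001]
ft_force: [-1.3, 10.8, 7.9]
opening: 0.0114
grasp_force: 43.1
```

Request:
play_rows --motion '[[[0, 0, 0], 0], [[0, 0, 0], 0], [[0, 0, 0], 0], [[0, 0, 0], 0], [[0, 0, 0], 0], [[0, 0, 0], 0], [[0, 0, 0], 0], [[0, 0, 0], 0]]' --claw 6

```text
t: 13.13
eef_pos: [0.6604, -0.1461, 0.1242]
tool_rot: [0.93, -0.369, -0.0, 0.0]
ft_force: [-1.1, 0.2, 0.4]
opening: 0.06
grasp_force: 0.0
```

Request:
play_rows --motion '[[[0, 0, -1], 0], [[0, 0, -2], 0], [[0, 0, -2], 0], [[0, 0, -2], 0], [[0, 0, -2], 0], [[0, 0, -2], 0], [[0, 0, -2], 0], [[0, 0, 0], 0], [[0, 0, 0], 0], [[0, 0, 0], 0]]'

```text
t: 13.97
eef_pos: [0.6601, -0.1459, 0.2542]
tool_rot: [0.93, -0.369, -0.0, 0.0]
ft_force: [-0.3, 1.4, -0.3]
opening: 0.0602
grasp_force: 0.0
```

```bash
python3 -c "
from h import *
togo(.661,-.1455,.125,-43)
p,d=vision.get_image('side')
a=cv2.resize(p[60:240,200:440],(480,360),interpolation=2);cv2.imwrite('pics/c4.png',a[:,:,::-1])"
```

```text
t 13.97 pos [ 0.6601 -0.1459  0.2542] psi -43.27 tilt [-0.  0. -1.] open 0.06017039094826633 F [-0.3  1.4 -0.3] q [-0.31  0.57  1.21 -0.    1.37  2.02]
togo cm [ 0.04 -0.09 12.92] yaw -0.27
```

View pics/c4.png

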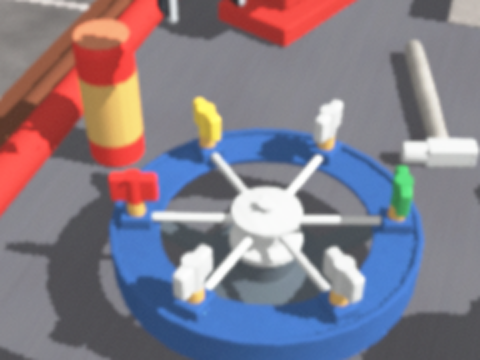

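Red (135,188) and yellow (208,122) are both in line with their spokes. Green (402,188) is unmoved and the gripper is clear.

```bash
python3 -c "
from h import *
print(arm.finish_job())"
```

```text
the job is handed in; nothing more can be done
None
```

I gave the red nipple and then the yellow one a quarter turn clockwise, left green as it was, and handed the job in with the gripper clear; the last picture shows both wings in line with their spokes, but the judge returned no verdict.

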